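# Seat a roller pin in the V-rest

## Robot

A 7-joint arm with a two-finger parallel gripper is mounted at the origin on the work surface. World frame = base frame: x ahead of the robot, y to its left, z up, the work surface at z = 0. Lengths are in m, angles in rad, forces in N, time in s.
With the tool pointing down it reaches from about 0.425 to 0.875 m from the base axis. Payload 8.4 kg.
Tool frame: the origin (TCP) lies at the very end of the fingers, on their centre line; the grasp point (between the pads) lies 19 mm behind it; z points along the fingers, y is the direction in which the jaws open and shut (so a half turn about z gives the same grasp; the last joint's range is limited). The gripper opens to 85 mm and grips with 20 to 120 N. Pads are 22 mm wide; open, the fingers measure 114 mm over their backs; the gripper's body (76 mm by 85 mm) begins 54 mm behind the grasp point. The pads swing forward as they close: fully open they stand 13 mm farther back than shut.
Start: joints at [1.103, 0.333, 0.04, 1.465, -0.013, 1.343, -0.059], TCP at [0.234, -0.606, 0.231] pointing down, gripper open.
Joint ranges: [-2.58, 2.58], [-0.38, 2.09], [-1.3, 1.39], [0.25, 2.4], [-1.5, 4.64], [0.08, 2.09], [-2.65, 2.65]. Speed limits (rad/s): [2.22, 2.22, 2.79, 2.79, 3.14, 3.14, 3.14].

## Interface

Orientations are given as a unit quaternion [w, x, y, z].
In Python, from workcell import env gives the robot as it stands. The module is installed in compiled form; this text tells all that it offers.
- The arm moves only by the tool step_arm, never from a script. Its argument "rows" is a list of rows, each an object of numbers: "tx", "ty", "tz": the shift along the world's x, y, z in m; "spin": the turn about the world's z in rad. In form: [{"tx": .., "ty": .., "tz": .., "spin": ..}, ...]. A call has 1 to 10 rows; each row shifts and turns the pose as measured when the row begins; what a row does not reach is not made up. A row lasts 1/8 s, in which the tool goes at most 62.5 mm and 10.7 degrees, less where a joint would pass 70% of its speed; a pose out of reach is approached as far as the arm can. A call with a gripper value outside its range is refused whole. "jaw" is the opening, from 0 (shut) to 1 (fully open), set as the call begins (left out, the last holds). The fingers move at their own pace and stop on an object; "newtons" is the grip in N (left out, the last holds). Time passes only in rows, so rows that do not move let the fingers close. It gives the time, the measured TCP pose, the force and the opening at its end, in the units of the state.
- env.read_state(): the state, without advancing time (a new reading comes with each control period).
- env.get_image(name): name is "scene" or "side" or "wrist"; returns a dict with "color" (420x560x3 uint8, red, green, blue), "depth" (420x560 float32, m along the optical axis (not along the pixel's ray), 0 where there is no reading), "fx", "fy", "cx", "cy" (pixels), "k1" (the pictures are not rectified: a ray, as slopes to the right and down, at radius r is drawn at 1 + k1 r^2 times it, then the intrinsics apply), "R" (3x3) and "t" (3): a world point X has camera coordinates R X + t; the wrist camera has in their place "tool_from_camera" (4x4, takes a point from camera to tool coordinates, whose origin is the TCP and whose axes are the flange's). Camera axes: x right, y down, z forward; pixel columns grow to the right and rows downward; lengths in m; the calibration is good to about 2 mm. A picture is of the moment at which its call begins: read the wrist's pose just before it.
- env.close_job(): hands the job in, once; it reports no verdict.
The state is a dict: "time_s": time; "joint_pos": joint angles; "dq": joint speeds; "tau": joint torques, N m; "eef_pos": TCP position; "tool_rot": TCP orientation; "force": force on the tool from outside, world axes, zero at the start; "torque": the same for the moment, N m; "grip_width": opening from 0.0 (shut) to 1.0 (fully open).
Only numpy, scipy, OpenCV 4.12 (cv2) and the standard library are available. Lean on these libraries where they do the work, as an engineer would, in place of code of your own. Each camera call takes 0.05 s, during which the arm holds its last target. There are 200 camera calls.

## Task

Take the aluminium roller pin from its wooden cradle and lay it in the steel groove of the green V-rest, with its leading end still short of the orange roller. Then slide it along the groove, under the sprung roller, until it is home against the brass screw of the red back stop: press it there steadily for about a second with roughly 10 N, never knocking it or passing 14 N on the stop, so that it lies on both flanks of the groove, and let go. Leave the loose bearing, sprocket and grease jar where they are.

Things in the scene. Friction and masses are not known exactly. Their poses are not given: they have to be found in the camera images.
- pin_mid (a point): Centre (on the axis, half-way along) of the loose aluminium roller pin: a smooth round bar 24 mm in diameter, 200 mm long, 0.2 to 0.42 kg; x runs along it. Both ends are alike: the last 10 mm taper to a flat face 14 mm across. At the start it lies level in the cradle, its axis 42 mm above the bench, up to 8 mm off the cradle's middle lengthwise.
- cradle: Wooden cradle fixed to the bench, 170 mm (x) by 70 mm (y), origin at the middle of its underside; the pin lies along its x axis in two V-notches at x -65 and +65 mm. Between them 112 mm of the pin is free for fingers; the cradle's base there is only 12 mm high.
- vrest: Green V-rest fixed to the bench, origin under its middle, at bench height; base plate 260 mm (x, -110 to +150) by 100 mm (y), 10 mm thick. The groove runs along x at y = 0; the pin is pushed towards +x, where the stop is. A green bridge, 126 mm high and 84 mm wide, stands over the groove at x 57 to 79 mm; the orange roller hangs in it.
- groove (a point): Point on a seated pin's axis, 50 mm above the bench, over the V-rest's origin; axes as the V-rest's. A pin laid with its leading end at x +30 to +55 mm (its centre at x -70 to -45) lies on both V-shaped rests, short of the roller; its trailing end then stays beyond the near rest (x below -95 mm) all the way to the stop and can be pushed there with closed fingers.
- left_flank: The +y flanks (45 degree steel plates) of the groove; origin and axes as the V-rest's. The groove is two 90 degree Vs in line, a near one at x -94 to -80 mm and a far one at x +20 to +78 mm, mouths 41 mm wide, lips 53 mm above the bench. Between them is room for fingers down to the 10 mm base plate.
- right_flank: The -y flanks of both Vs of the V-rest; origin and axes as the V-rest's.
- keeper (a joint): Lift of the orange sprung roller (m), 0 when down, at most 0.010. It turns freely, is 20 mm thick, 30 mm long, across the groove at x = 68 mm; when down its underside is 59 mm above the bench, 3 mm below a seated pin's top, so the pin's tapered end wedges under and lifts it. It presses down with 3 to 4 N. Sliding the oiled pin takes 1 to 3 N, wedging it under up to 7 N; more means the stop is met.
- stop: Red back stop, fixed and rigid, 36 mm wide, 64 mm high; origin on the bench below the block's front face (x = 106 to 110 mm of the V-rest), axes as the V-rest's, the pin comes from -x. A brass screw head (18 mm across, on the groove axis) stands out towards the pin by 6 to 26 mm, differently each time and not measured; the pin's end must meet its flat face. The screw stands firm.
- pin: The roller pin, origin at its centre, x along it.
- bearing: Loose steel bearing ring lying on the bench, 64 mm across, 18 mm high; a bystander. Origin at its underside.
- sprocket: Loose dark sprocket lying on the bench, 83 mm across, 26 mm high; a bystander. Origin at its underside.
- grease: Grease jar with blue cap, 64 mm across, 80 mm high; a bystander. Origin at its underside.

How it is judged:
On the way, in this order (a step that is already met when the one before it is completed fails the run):
1. the pin lies in the groove, its leading end short of the roller (x of pin_mid in the frame of groove between -0.09 and -0.04 m and y of pin_mid in the frame of groove between -0.004 and 0.004 m and z of pin_mid in the frame of groove below 0.004 m and angle between the x axis of pin and the x axis of vrest, either way round below 0.06 rad), for 0.1 s.
2. the pin is pressed against the back stop with more than 5 N for half a second, under the lifted roller (contact force between pin and stop above 5 N and value of joint keeper above 0.0015 m), for 0.5 s.
At the end, for the whole second after the job is handed in: The pin rests let go on both flanks of the groove (over 0.2 N each), axis within 2 mm and 0.02 rad of the groove's, its end within 1.5 mm of the stop's screw (pin centre under 104.5 mm from the centre of the 6 mm thick screw head), the roller riding on it (lifted over 1.5 mm) (distance between pin_mid and screw_c0 below 0.1045 m and y of pin_mid in the frame of groove between -0.002 and 0.002 m and z of pin_mid in the frame of groove between -0.002 and 0.002 m and angle between the x axis of pin and the x axis of vrest, either way round below 0.02 rad and contact force between pin and left_flank above 0.2 N and contact force between pin and right_flank above 0.2 N and value of joint keeper above 0.0015 m and linear speed of pin below 0.01 m/s); the robot touches nothing.
It fails at once if the pin presses on the back stop with more than 15 N (contact force between pin and stop above 15 N).
It fails at once if the robot hits the back stop with more than 10 N (contact force between the arm and stop above 10 N).
It fails at once if the bearing is moved by more than 20 mm (distance of bearing from where it was at the start of the episode above 0.02 m).
It fails at once if the sprocket is moved by more than 20 mm (distance of sprocket from where it was at the start of the episode above 0.02 m).
It fails at once if the grease jar is moved by more than 20 mm (distance of grease from where it was at the start of the episode above 0.02 m).
It also fails if it takes over 72 s, if anything falls off the work surface, if the arm or the gripper's body presses on something with over 40 N, if the wrist force passes 120 N, or if a joint passes its speed limit or range.

## Working session

There is one attempt and no reset: what is moved stays moved. The work goes in short steps, Python scripts to look and compute and a tool call to move; the robot and the scene stay as the last step left them, time stands still between calls to the robot, and variables do not carry over. Pictures are saved under pics/ and viewed, about 8 in all and at most 12, crops included, and the job is handed in when it is done.

Besides the shell and the picture viewer there is one more tool, called as name(argument=value, ...) on one line, values as JSON. step_arm: Moves the arm, as the interface text tells. Its arguments: {"type":"object","properties":{"rows":{"type":"array"},"jaw":{"type":"number"},"newtons":{"type":"number"}},"required":["rows"]}

```bash
mkdir -p pics
cat > h.py <<'E'
import numpy as np,cv2
from workcell import env
def grab(n):
    s=env.read_state(); im=env.get_image(n)
    if n=="wrist":
        w,x,y,z=s["tool_rot"]
        from scipy.spatial.transform import Rotation as Ro
        T=np.eye(4);T[:3,:3]=Ro.from_quat([x,y,z,w]).as_matrix();T[:3,3]=s["eef_pos"]
        M=T@np.array(im["tool_from_camera"]); im["Rwc"]=M[:3,:3];im["o"]=M[:3,3]
    else:
        R=np.array(im["R"]);im["Rwc"]=R.T;im["o"]=-R.T@np.array(im["t"])
    return im
def rays(im,uv):
    uv=np.atleast_2d(np.asarray(uv,float))
    K=np.array([[im["fx"],0,im["cx"]],[0,im["fy"],im["cy"]],[0,0,1]])
    d=((uv-K[:2,2])/[im["fx"],im["fy"]]); p=d.copy()
    for _ in range(20): p=d/(1+im["k1"]*(p**2).sum(1,keepdims=True))
    return np.c_[p,np.ones(len(p))]
def plane(im,uv,z):
    r=rays(im,uv)@im["Rwc"].T; return im["o"]+r*((z-im["o"][2])/r[:,2:])
def cloud(im):
    h,w=im["depth"].shape; v,u=np.mgrid[:h,:w]
    r=rays(im,np.c_[u.ravel(),v.ravel()])*im["depth"].reshape(-1,1)
    return (r@im["Rwc"].T+im["o"]).reshape(h,w,3)
def save(im,f): cv2.imwrite("pics/"+f,im["color"][:,:,::-1])
E
python3 - <<'E'
from h import *
a=[]
for n in("scene","side"):
    im=grab(n);a.append(im["color"]);print(n,im["o"],im["Rwc"][:,2],im["fx"],im["k1"])
    np.save(n+"_c.npy",cloud(im));np.save(n+"_rgb.npy",im["color"])
for i,n in enumerate(("scene","side")):cv2.imwrite(f"pics/{n}0.png",a[i][:,:,::-1])
s=env.read_state();print(s)
E
```

```text
scene [1.21529234 0.02247716 1.12444301] [-0.49280899  0.00289847 -0.87013269] 496.41980900756414 0.01847500971318755
side [0.29875603 0.74800481 0.66141215] [ 0.30470363 -0.73375539 -0.60725508] 404.1323052053224 -0.1090996592014393
{'time_s': 0.1, 'joint_pos': array([ 1.10277112,  0.3338544 ,  0.03985933,  1.46616497, -0.01339401,
        1.34330121, -0.05850241]), 'dq': array([ 0.00189155, -0.0015357 , -0.0002348 , -0.00113275,  0.00036502,
       -0.00013742,  0.00120475]), 'tau': array([ 4.11681802e-03, -6.60011029e+01,  1.37082919e+00, -4.06479728e+01,
        1.71742646e-02,  8.86671507e-03, -1.13003418e-05]), 'eef_pos': array([ 0.23417495, -0.60591687,  0.2305096 ]), 'tool_rot': array([-7.07940170e-04,  9.83044163e-01,  1.83367500e-01, -1.82564960e-04]), 'force': array([-0.22477672,  0.04727541, -0.9867715 ]), 'torque': array([ 0.02443625,  0.0242161 , -0.00037782]), 'grip_width': 0.9958325871921966}
```

View pics/scene0.png

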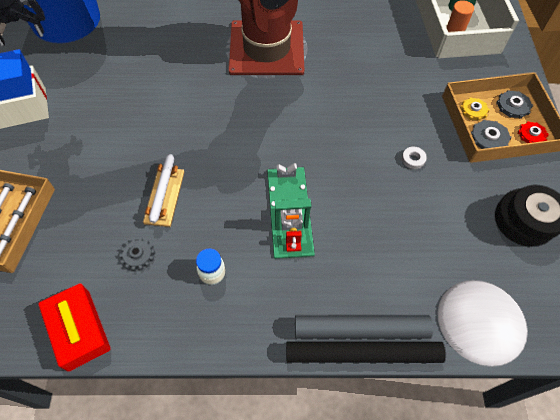

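View pics/side0.png

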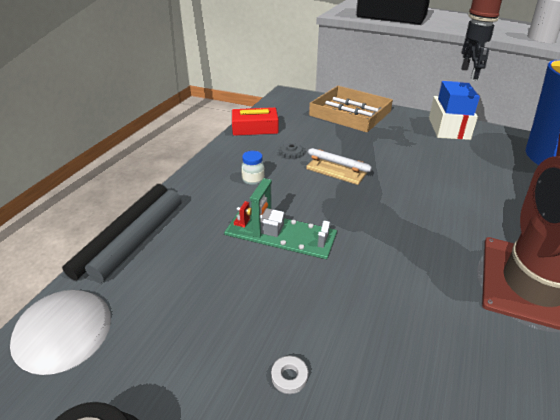

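The scene view shows the pin in its cradle at about (163,175) px and the V-rest at (290,210), with its stop at the bottom (towards world +x). The jar is at (210,265) and the sprocket at (135,253). The side view agrees.

Run:
```python
from h import *
C=np.load("scene_c.npy");rgb=np.load("scene_rgb.npy");hsv=cv2.cvtColor(rgb,cv2.COLOR_RGB2HSV)
im=grab("scene")
# pin
b=np.zeros(rgb.shape[:2],bool);b[150:232,140:190]=1
pin=b&(hsv[...,1]<45)&(hsv[...,2]>140)&(C[...,2]>.035)
wood=b&(hsv[...,1]>70)&(hsv[...,0]<30)&(hsv[...,2]>100)
def rect(m,z,n):
    v,u=np.nonzero(m);P=plane(im,np.c_[u,v],z)[:,:2]
    r=cv2.minAreaRect(P.astype(np.float32));print(n,len(P),r); return P
P=rect(pin,.05,"pin ray z.05");rect(wood,.012,"wood")
Q=C[pin];c=Q.mean(0);d=np.linalg.svd(Q-c,full_matrices=0)[2][0];print("pin cloud",c,d,np.ptp((Q-c)@d),"zrange",np.percentile(Q[:,2],[2,50,98]))
t=(Q-c)@d;print("mid",c+d*(t.max()+t.min())/2)
g=(hsv[...,0]>60)&(hsv[...,0]<90)&(hsv[...,1]>80);g[:, :255]=0;g[:,330:]=0;g[:150]=0;g[265:]=0
base=g&(C[...,2]<.02);top=g&(C[...,2]>.11)
rect(base,.010,"base");
rect(top,.126,"bridge top");q=C[top];print("top cloud",q.mean(0),q.min(0),q.max(0))
q=C[base];print("base cloud",cv2.minAreaRect(q[:,:2].astype(np.float32)),np.median(q[:,2]))
r=(np.minimum(hsv[...,0],180-hsv[...,0])<6)&(hsv[...,1]>150);r[:,:275]=0;r[:,310:]=0;r[:222]=0;r[262:]=0
rect(r&(C[...,2]>.055),.064,"stop top")
for n,(u0,u1,v0,v1) in dict(grease=(193,228,245,285),sprocket=(112,158,236,274),bearing=(398,430,142,172)).items():
    q=C[v0:v1,u0:u1].reshape(-1,3);q=q[q[:,2]>.01];print(n,q[:,:2].min(0),q[:,:2].max(0))
cv2.imwrite("pics/crop.png",cv2.resize(rgb[140:270,130:330,::-1],None,fx=4,fy=4,interpolation=cv2.INTER_CUBIC))
```

```text
pin ray z.05 606 ((0.548668384552002, -0.259672075510025), (0.023982180282473564, 0.20122714340686798), 83.1137924194336)
wood 1060 ((0.5474017262458801, -0.2607603371143341), (0.07326891273260117, 0.1847573071718216), 82.82632446289062)
pin cloud [ 0.5551166  -0.25980316  0.05083571] [ 0.99166194 -0.12865591 -0.00736596] 0.19874483839856433 zrange [0.0415057  0.05141082 0.05717506]
mid [ 0.54754879 -0.25882133  0.05089192]
base 1987 ((0.5962175726890564, 0.06474843621253967), (0.2619134783744812, 0.100284144282341), 3.978785514831543)
bridge top 367 ((0.6944891810417175, 0.07139867544174194), (0.12865886092185974, 0.08382444083690643), 3.4942784309387207)
top cloud [0.65445471 0.06675132 0.14414439] [0.62711372 0.02247716 0.11069098] [1.21529234 0.11062594 1.12444301]
base cloud ((0.5948294401168823, 0.06479813903570175), (0.26155737042427063, 0.10036617517471313), 3.927288055419922) 0.010003796456310665
stop top 79 ((0.6905061602592468, 0.07103841006755829), (0.014594510197639465, 0.03580297529697418), 5.68843936920166)
grease [ 0.7332777  -0.15426376] [1.21529234 0.02247716]
sprocket [ 0.67398122 -0.35025698] [1.21529234 0.02247716]
bearing [0.39611658 0.02247716] [1.21529234 0.43548988]
```

View pics/crop.png

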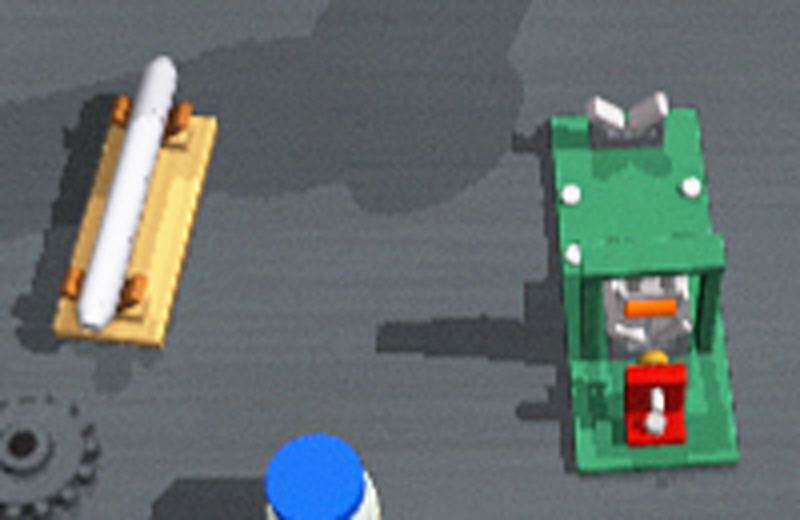

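step_arm(rows=[{"tx": 0.038,"ty": 0.0435,"tz": 0,"spin": -0.0615},{"tx": 0.038,"ty": 0.0435,"tz": 0,"spin": -0.0615},{"tx": 0.038,"ty": 0.0435,"tz": 0,"spin": -0.0615},{"tx": 0.038,"ty": 0.0435,"tz": 0,"spin": -0.0615},{"tx": 0.038,"ty": 0.0435,"tz": 0,"spin": -0.0615},{"tx": 0.038,"ty": 0.0435,"tz": 0,"spin": -0.0615},{"tx": 0.038,"ty": 0.0435,"tz": 0,"spin": -0.0615},{"tx": 0.038,"ty": 0.0435,"tz": 0,"spin": -0.0615},{"tx": 0,"ty": 0,"tz": 0,"spin": 0}], jaw=1, newtons=40)

```text
time_s: 1.27
eef_pos: [0.5428, -0.2441, 0.2281]
tool_rot: [-0.002, 0.997, -0.071, -0.001]
force: [-0.7, 0.1, 0.0]
grip_width: 0.995
```

Run:
```python
from h import *
im=grab("wrist");save(im,"w1.png");C=cloud(im);hsv=cv2.cvtColor(im["color"],cv2.COLOR_RGB2HSV)
s=env.read_state();print(s["eef_pos"],2*np.arctan2(s["tool_rot"][2],s["tool_rot"][1]),s["joint_pos"])
m=(C[...,2]>.036)&(C[...,2]<.07)&(hsv[...,1]<45)&(hsv[...,2]>120)&(im["depth"]>0)
n,l,st,_=cv2.connectedComponentsWithStats(m.astype(np.uint8));k=1+np.argmax(st[1:,4]);m=l==k;print(st[k])
Q=C[m];r=cv2.minAreaRect(Q[:,:2].astype(np.float32));print("cloud",r,np.percentile(Q[:,2],[2,50,98]))
v,u=np.nonzero(m);print("ray",cv2.minAreaRect(plane(im,np.c_[u,v],.044)[:,:2].astype(np.float32)))
```

```text
[ 0.54117176 -0.24700798  0.22799925] -0.1450156176004042 [ 0.51776356  0.23701264 -0.19353208  1.59675577  0.0442703   1.31676549
 -1.39762621]
[ 284   88   24  184 3557]
cloud ((0.545227587223053, -0.2619352340698242), (0.023208584636449814, 0.19964540004730225), 83.16840362548828) [0.04274226 0.05189985 0.05428464]
ray ((0.5446506142616272, -0.2619030177593231), (0.02344534918665886, 0.20137134194374084), 83.16606140136719)
```

View pics/w1.png

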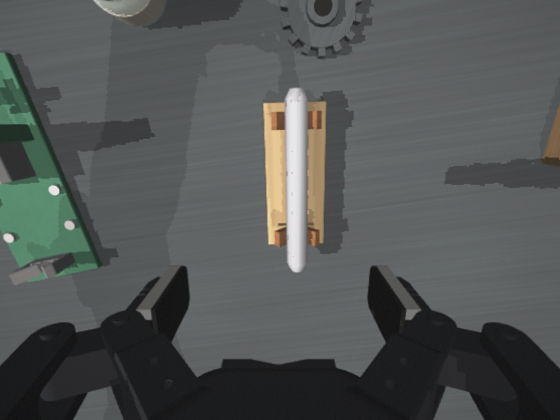

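The wrist view shows the pin at px (296,90)–(296,270), midway between the fingers in the cradle. It is centred at (0.545, −0.262) with a yaw of −0.119.

step_arm(rows=[{"tx": -0.006,"ty": -0.014,"tz": -0.03,"spin": 0.026},{"tz": -0.045},{"tz": -0.045},{"tz": -0.01},{"tz": 0}])

```text
invalid input
```

step_arm(rows=[{"tx": -0.006,"ty": -0.014,"tz": -0.03,"spin": 0.026},{"tx": 0,"ty": 0,"tz": -0.045,"spin": 0},{"tx": 0,"ty": 0,"tz": -0.045,"spin": 0},{"tx": 0,"ty": 0,"tz": -0.01,"spin": 0},{"tx": 0,"ty": 0,"tz": 0,"spin": 0}])

```text
time_s: 1.95
eef_pos: [0.5314, -0.2682, 0.0964]
tool_rot: [0.0, 0.998, -0.062, -0.002]
force: [0.5, 0.0, 0.0]
grip_width: 0.998
```

step_arm(rows=[{"tx": 0.004,"ty": 0.007,"tz": 0,"spin": 0.004},{"tx": 0,"ty": 0,"tz": 0,"spin": 0},{"tx": 0,"ty": 0,"tz": 0,"spin": 0}])

```text
time_s: 2.33
eef_pos: [0.5379, -0.2618, 0.1008]
tool_rot: [0.001, 0.998, -0.06, 0.001]
force: [0.2, -0.8, -0.5]
grip_width: 0.998
```

step_arm(rows=[{"tx": -0.001,"ty": 0,"tz": -0.03,"spin": 0},{"tx": 0,"ty": 0,"tz": -0.025,"spin": 0},{"tx": 0,"ty": 0,"tz": -0.012,"spin": 0},{"tx": 0,"ty": 0,"tz": 0,"spin": 0},{"tx": 0,"ty": 0,"tz": 0,"spin": 0}])

```text
time_s: 2.95
eef_pos: [0.5396, -0.2628, 0.0363]
tool_rot: [0.003, 0.998, -0.06, 0.004]
force: [0.7, -0.2, -0.0]
grip_width: 0.999
```

step_arm(rows=[{"tx": -0.003,"ty": 0.001,"tz": -0.012,"spin": 0},{"tx": 0,"ty": 0,"tz": 0,"spin": 0},{"tx": 0,"ty": 0,"tz": 0,"spin": 0}])

```text
time_s: 3.32
eef_pos: [0.5372, -0.2621, 0.025]
tool_rot: [0.003, 0.998, -0.06, 0.005]
force: [0.2, -0.2, 0.3]
grip_width: 1.002
```

Run:
```python
from workcell import env
for _ in range(3):
    s=env.read_state();print(s["time_s"],s["eef_pos"],s["tool_rot"]);env.get_image("side")
```

```text
3.325 [ 0.53716807 -0.26205436  0.02497218] [ 0.00306943  0.99819576 -0.05972126  0.00540108]
3.375 [ 0.5370159  -0.26200704  0.02487843] [ 0.00301983  0.99819654 -0.05972296  0.00526376]
3.425 [ 0.53703244 -0.26195607  0.02487641] [ 0.00301373  0.99819958 -0.05967428  0.00524304]
```

step_arm(rows=[{"tx": 0,"ty": 0,"tz": 0,"spin": 0},{"tx": 0,"ty": 0,"tz": 0,"spin": 0},{"tx": 0,"ty": 0,"tz": 0,"spin": 0},{"tx": 0,"ty": 0,"tz": 0,"spin": 0},{"tx": 0,"ty": 0,"tz": 0,"spin": 0},{"tx": 0,"ty": 0,"tz": 0,"spin": 0},{"tx": 0,"ty": 0,"tz": 0,"spin": 0},{"tx": 0,"ty": 0,"tz": 0,"spin": 0}], jaw=0, newtons=50)

```text
time_s: 4.47
eef_pos: [0.5372, -0.2629, 0.0254]
tool_rot: [0.004, 0.998, -0.06, 0.006]
force: [0.4, -0.7, 0.6]
grip_width: 0.262
```

step_arm(rows=[{"tx": 0,"ty": 0,"tz": 0.03,"spin": 0},{"tx": 0,"ty": 0,"tz": 0.05,"spin": 0},{"tx": 0,"ty": 0,"tz": 0.05,"spin": 0},{"tx": -0.0044,"ty": 0.05,"tz": 0,"spin": 0.03},{"tx": -0.0044,"ty": 0.05,"tz": 0,"spin": 0.03},{"tx": -0.0044,"ty": 0.05,"tz": 0,"spin": 0.03},{"tx": -0.0044,"ty": 0.05,"tz": 0,"spin": 0.03},{"tx": -0.0044,"ty": 0.05,"tz": 0,"spin": 0.03},{"tx": 0,"ty": 0.02,"tz": 0,"spin": 0},{"tx": 0,"ty": 0,"tz": 0,"spin": 0}])

```text
time_s: 5.72
eef_pos: [0.5078, 0.0187, 0.1542]
tool_rot: [0.001, 1.0, 0.018, 0.001]
force: [-0.4, -0.0, -2.8]
grip_width: 0.262
```

Run:
```python
from h import *
s=env.read_state();print(s["eef_pos"],s["tool_rot"],s["force"],s["grip_width"],s["joint_pos"])
im=grab("wrist");s=env.read_state();print(s["eef_pos"])
save(im,"w2.png");C=cloud(im);np.save("w2_c.npy",C)
```

```text
[0.50778916 0.01870605 0.15415445] [1.01825279e-03 9.99830810e-01 1.83413641e-02 9.53040232e-04] [-0.40474105 -0.01727478 -2.82597834] 0.2616355901148729 [ 0.25050364  0.12791511 -0.40244083  1.88828989  0.0576575   1.13451933
 -1.70740406]
[0.50781555 0.01763143 0.1540891 ]
```

View pics/w2.png

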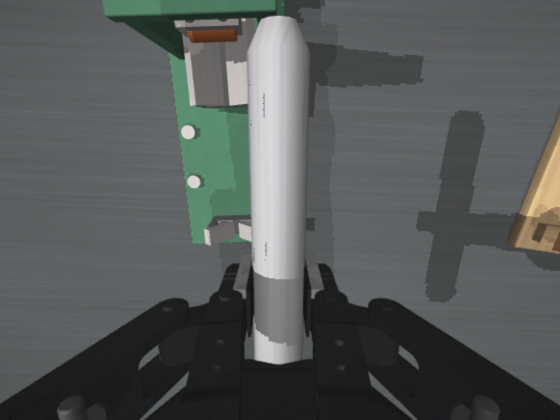

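The pin is held at px (278,20)–(278,360), aligned with the tool. The V-rest lies to its left.

step_arm(rows=[{"tx": 0.002,"ty": 0.041,"tz": 0,"spin": 0.032},{"tx": 0,"ty": 0,"tz": 0,"spin": 0},{"tx": 0,"ty": 0,"tz": 0,"spin": 0},{"tx": 0,"ty": 0,"tz": 0,"spin": 0}])

```text
time_s: 6.28
eef_pos: [0.5099, 0.0534, 0.1529]
tool_rot: [0.002, 1.0, 0.03, -0.0]
force: [0.7, -0.1, -3.6]
grip_width: 0.263
```

```bash
cat > m.py <<'E'
from h import *
import sys
s=env.read_state();print(s["eef_pos"],"yaw",2*np.arctan2(s["tool_rot"][2],s["tool_rot"][1]),s["force"])
def pinfit(im,zlo,zhi):
    C=cloud(im);hsv=cv2.cvtColor(im["color"],cv2.COLOR_RGB2HSV)
    m=(C[...,2]>zlo)&(C[...,2]<zhi)&(hsv[...,1]<45)&(hsv[...,2]>90)&(im["depth"]>0)
    m=cv2.morphologyEx(m.astype(np.uint8),cv2.MORPH_OPEN,np.ones((7,7)))
    n,l,st,_=cv2.connectedComponentsWithStats(m);k=1+np.argmax(st[1:,4]);print(st[k]);Q=C[l==k]
    x=Q[:,0];sl=np.arange(x.min()+.015,x.max()-.015,.01)
    pts=np.array([[a+.005,np.percentile(q[:,1],[1,99]).mean(),np.percentile(q[:,2],95)] for a in sl for q in [Q[(x>=a)&(x<a+.01)]] if len(q)>20])
    fy=np.polyfit(pts[:,0],pts[:,1],1);fz=np.polyfit(pts[:,0],pts[:,2],1)
    print("x range",x.min(),x.max(),"yaw",fy[0],"y@.52",np.polyval(fy,.52),"slope z",fz[0],"top z@.52",np.polyval(fz,.52))
    return C,hsv
if __name__=="__main__":
    im=grab("wrist");C,hsv=pinfit(im,float(sys.argv[1]),float(sys.argv[2]))
    im=grab("wrist")
    g=(hsv[...,0]>60)&(hsv[...,0]<90)&(hsv[...,1]>80)&(C[...,2]<.02)&(C[...,2]>.0)
    Q=C[g][:,:2]
    for a in np.arange(.48,.60,.02):
        q=Q[abs(Q[:,0]-a)<.004]
        if len(q)>10: print("base edges x%.2f"%a,np.percentile(q[:,1],[.5,99.5]),"mid",np.percentile(q[:,1],[.5,99.5]).mean())
E
python3 m.py .12 .25
```

```text
[0.50992852 0.05335345 0.1529466 ] yaw 0.06028870746743814 [ 0.69584147 -0.13181418 -3.6471252 ]
[  246    16    62   348 18047]
x range 0.4704571779767197 0.6321549988907236 yaw 0.058799050401270474 y@.52 0.05532185007637719 slope z -0.025710655621235805 top z@.52 0.18125769122422256
base edges x0.48 [0.00804153 0.10497602] mid 0.056508777320013616
base edges x0.50 [0.00920271 0.10710318] mid 0.0581529460476312
base edges x0.52 [0.01014206 0.10838616] mid 0.05926410776608887
base edges x0.54 [0.0114847  0.10934332] mid 0.06041401174590279
base edges x0.56 [0.01343978 0.11121965] mid 0.0623297143559875
base edges x0.58 [0.0146494 0.1122159] mid 0.06343264971268829
```

Run:
```python
from h import *
s=env.read_state();print(s["eef_pos"])
im=grab("wrist");save(im,"w3.png");C=cloud(im)
for v in range(8,40,3): print(v,C[v,275:281:5].round(4).tolist(), plane(im,[[278,v]],.170).round(4).tolist())
for v in range(40,400,50): 
    print(v,C[v,278].round(4))
```

```text
[0.50993603 0.05338526 0.1529897 ]
8 [[0.6353, 0.0633, 0.1256], [0.6356, 0.0609, 0.1253]] [[0.6218, 0.0611, 0.17]]
11 [[0.6345, 0.0632, 0.1244], [0.6343, 0.0608, 0.1255]] [[0.6209, 0.0611, 0.17]]
14 [[0.6327, 0.0631, 0.126], [0.6332, 0.0607, 0.125]] [[0.62, 0.061, 0.17]]
17 [[0.6175, 0.0619, 0.1752], [0.6179, 0.0602, 0.1742]] [[0.619, 0.0609, 0.17]]
20 [[0.6167, 0.0618, 0.175], [0.6168, 0.0601, 0.1748]] [[0.6181, 0.0609, 0.17]]
23 [[0.6159, 0.0618, 0.1745], [0.6157, 0.0601, 0.1757]] [[0.6172, 0.0608, 0.17]]
26 [[0.6142, 0.0617, 0.1776], [0.6147, 0.06, 0.176]] [[0.6163, 0.0608, 0.17]]
29 [[0.6137, 0.0617, 0.1761], [0.6133, 0.0599, 0.1781]] [[0.6153, 0.0607, 0.17]]
32 [[0.6125, 0.0616, 0.1772], [0.6129, 0.0599, 0.1762]] [[0.6144, 0.0607, 0.17]]
35 [[0.6114, 0.0615, 0.1781], [0.6113, 0.0598, 0.179]] [[0.6134, 0.0606, 0.17]]
38 [[0.6103, 0.0614, 0.1791], [0.6104, 0.0598, 0.1789]] [[0.6125, 0.0605, 0.17]]
40 [0.61   0.0604 0.1779]
90 [0.5939 0.0594 0.1813]
140 [0.5771 0.0584 0.1807]
190 [0.5585 0.0573 0.1808]
240 [0.5376 0.056  0.1797]
290 [0.5162 0.0547 0.182 ]
340 [0.4904 0.0532 0.1809]
390 [0.5222 0.0552 0.2372]
```

View pics/w3.png

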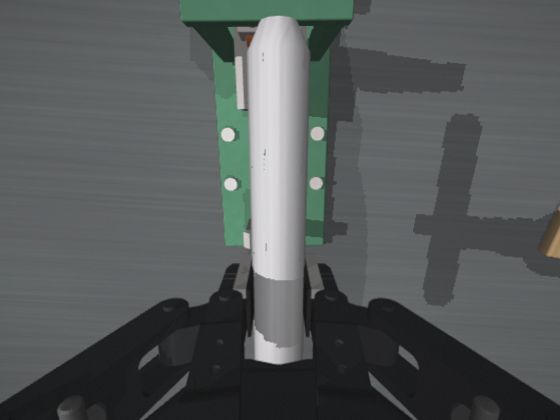

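The pin is level, its tip is at x≈0.618 (vrest +42 mm), and it lies over the groove with a 4 mm y error. I'll correct that and descend.

step_arm(rows=[{"tx": 0,"ty": 0.004,"tz": -0.02,"spin": 0.008},{"tx": 0,"ty": 0,"tz": -0.03,"spin": 0},{"tx": 0,"ty": 0,"tz": -0.02,"spin": 0},{"tx": 0,"ty": 0,"tz": 0,"spin": 0},{"tx": 0,"ty": 0,"tz": 0,"spin": 0},{"tx": 0,"ty": 0,"tz": 0,"spin": 0}])

```text
time_s: 7.18
eef_pos: [0.5116, 0.0563, 0.0837]
tool_rot: [0.002, 0.999, 0.033, 0.002]
force: [0.2, -0.4, -2.9]
grip_width: 0.263
```

```bash
python3 m.py .065 .11
```

```text
[0.51158929 0.05626514 0.08369913] yaw 0.06605186950414112 [ 0.2173987  -0.36241009 -2.88383491]
[ 246   15   64  255 5133]
x range 0.5213813874324134 0.6314183184913621 yaw -0.08085216384945641 y@.52 0.07088755835273317 slope z -0.015449425709779927 top z@.52 0.11004033005690142
base edges x0.48 [0.00746802 0.10556146] mid 0.05651473824797981
base edges x0.50 [0.00883562 0.10669734] mid 0.057766480228087246
base edges x0.52 [0.0102849  0.10806279] mid 0.059173844484909165
base edges x0.54 [0.01161033 0.10947644] mid 0.06054338784512792
base edges x0.56 [0.01319873 0.11103121] mid 0.06211497306279624
base edges x0.58 [0.01463007 0.11260004] mid 0.06361505484327015
```

step_arm(rows=[{"tx": 0,"ty": 0.001,"tz": -0.02,"spin": 0.002},{"tx": 0,"ty": 0,"tz": -0.015,"spin": 0},{"tx": 0,"ty": 0,"tz": -0.006,"spin": 0},{"tx": 0,"ty": 0,"tz": 0,"spin": 0},{"tx": 0,"ty": 0,"tz": 0,"spin": 0},{"tx": 0,"ty": 0,"tz": 0,"spin": 0}])

```text
time_s: 8.02
eef_pos: [0.5136, 0.0574, 0.044]
tool_rot: [0.002, 0.999, 0.034, 0.004]
force: [-0.6, -1.2, -2.9]
grip_width: 0.261
```

```bash
python3 m.py .045 .075
```

```text
[0.51360203 0.05741534 0.04396281] yaw 0.06774240063347269 [-0.63269298 -1.21964864 -2.88794707]
[  211     0    98   364 21575]
x range 0.47450669036369986 0.6318049780269224 yaw 0.13139280596939726 y@.52 0.058672694016042165 slope z -0.008150104005599233 top z@.52 0.07226021135946534
base edges x0.48 [0.00707215 0.10563343] mid 0.056352789279327666
base edges x0.50 [0.00893143 0.10692453] mid 0.057927978156031276
base edges x0.52 [0.01046868 0.1081058 ] mid 0.0592872382722661
base edges x0.54 [0.0118395  0.10976486] mid 0.06080217697343712
base edges x0.56 [0.01315168 0.11084324] mid 0.06199746012754516
base edges x0.58 [0.01465529 0.11239865] mid 0.06352696970957901
```

step_arm(rows=[{"tx": -0.001,"ty": 0,"tz": -0.004,"spin": 0},{"tx": 0,"ty": 0,"tz": -0.003,"spin": 0},{"tx": 0,"ty": 0,"tz": -0.001,"spin": 0},{"tx": 0,"ty": 0,"tz": 0,"spin": 0},{"tx": 0,"ty": 0,"tz": 0,"spin": 0}])

```text
time_s: 8.75
eef_pos: [0.5125, 0.0574, 0.0355]
tool_rot: [0.002, 0.999, 0.034, 0.004]
force: [-0.1, -0.2, -3.3]
grip_width: 0.256
```

step_arm(rows=[{"tx": 0,"ty": 0,"tz": -0.001,"spin": 0},{"tx": 0,"ty": 0,"tz": 0,"spin": 0},{"tx": 0,"ty": 0,"tz": 0,"spin": 0}])

```text
time_s: 9.12
eef_pos: [0.5127, 0.0574, 0.0345]
tool_rot: [0.002, 0.999, 0.034, 0.004]
force: [-0.3, -0.1, -2.7]
grip_width: 0.26
```

step_arm(rows=[{"tx": 0,"ty": 0,"tz": -0.001,"spin": 0},{"tx": 0,"ty": 0,"tz": 0,"spin": 0},{"tx": 0,"ty": 0,"tz": 0,"spin": 0}])

```text
time_s: 9.5
eef_pos: [0.5129, 0.0577, 0.0337]
tool_rot: [0.002, 0.999, 0.034, 0.005]
force: [-0.5, 0.2, -2.4]
grip_width: 0.258
```

step_arm(rows=[{"tx": 0,"ty": 0,"tz": 0,"spin": 0},{"tx": 0,"ty": 0,"tz": 0,"spin": 0},{"tx": 0,"ty": 0,"tz": 0,"spin": 0},{"tx": 0,"ty": 0,"tz": 0,"spin": 0},{"tx": 0,"ty": 0,"tz": 0,"spin": 0}], jaw=0.6)

```text
time_s: 10.12
eef_pos: [0.5138, 0.0576, 0.0345]
tool_rot: [0.002, 0.999, 0.034, 0.005]
force: [1.3, 1.1, 0.6]
grip_width: 0.599
```

Run:
```python
from h import *
from m import pinfit
s=env.read_state();print(s["eef_pos"],s["force"],s["grip_width"])
im=grab("wrist");pinfit(im,.045,.07)
a=im["color"];im=grab("side");b=im["color"][170:270,210:350];b=cv2.resize(b,(400,286),interpolation=cv2.INTER_CUBIC)
o=np.zeros((420,800,3),np.uint8);o[:300,:400]=cv2.resize(a,(400,300));o[:286,400:]=b;cv2.imwrite("pics/lay.png",o[:300,:,::-1])
```

```text
[0.51381647 0.05762525 0.03448557] yaw 0.06773677819132887 [1.26262662 1.08955294 0.57615251]
[0.51381647 0.05762525 0.03448557] [1.26262662 1.08955294 0.57615251] 0.598709204989461
[  206     0   101   364 21453]
x range 0.47260745349914224 0.629312370771407 yaw 0.1327486666135498 y@.52 0.05911066396342923 slope z -0.0017738225645077747 top z@.52 0.061783557349515905
```

View pics/lay.png

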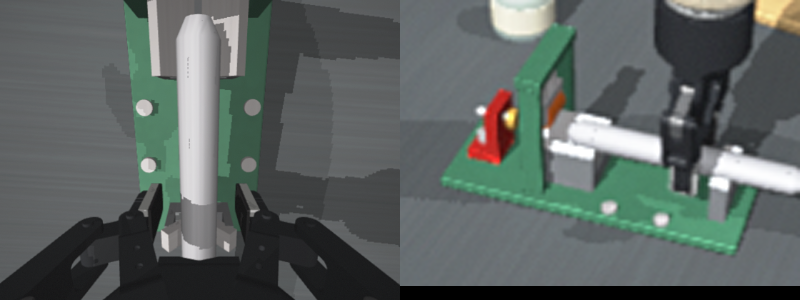

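The pin is seated: its top is at 61.8 mm and its tip is short of the roller. I'll grip it again lightly and slide it along the groove.

step_arm(rows=[{"tx": 0,"ty": 0,"tz": 0,"spin": 0},{"tx": 0,"ty": 0,"tz": 0,"spin": 0},{"tx": 0,"ty": 0,"tz": 0,"spin": 0},{"tx": 0,"ty": 0,"tz": 0,"spin": 0},{"tx": 0,"ty": 0,"tz": 0,"spin": 0},{"tx": 0,"ty": 0,"tz": 0,"spin": 0}], jaw=0, newtons=30)

```text
time_s: 10.98
eef_pos: [0.5138, 0.0577, 0.0346]
tool_rot: [0.002, 0.999, 0.034, 0.005]
force: [-0.7, -0.1, 1.1]
grip_width: 0.274
```

step_arm(rows=[{"tx": 0.002,"ty": 0.0001,"tz": 0,"spin": 0},{"tx": 0.002,"ty": 0.0001,"tz": 0,"spin": 0},{"tx": 0.002,"ty": 0.0001,"tz": 0,"spin": 0}])

```text
time_s: 11.35
eef_pos: [0.5195, 0.0581, 0.0346]
tool_rot: [0.002, 0.999, 0.034, 0.005]
force: [-1.9, 1.2, 3.5]
grip_width: 0.271
```

step_arm(rows=[{"tx": 0.002,"ty": 0.0001,"tz": 0,"spin": 0},{"tx": 0.002,"ty": 0.0001,"tz": 0,"spin": 0},{"tx": 0.002,"ty": 0.0001,"tz": 0,"spin": 0},{"tx": 0.002,"ty": 0.0001,"tz": 0,"spin": 0}])

```text
time_s: 11.85
eef_pos: [0.528, 0.0587, 0.0346]
tool_rot: [0.002, 0.999, 0.034, 0.005]
force: [-3.0, -0.1, 2.8]
grip_width: 0.271
```

step_arm(rows=[{"tx": 0.002,"ty": 0.0001,"tz": 0,"spin": 0},{"tx": 0.002,"ty": 0.0001,"tz": 0,"spin": 0},{"tx": 0.002,"ty": 0.0001,"tz": 0,"spin": 0}])

```text
time_s: 12.22
eef_pos: [0.5345, 0.0591, 0.0346]
tool_rot: [0.002, 0.999, 0.034, 0.005]
force: [-2.7, 0.2, 3.6]
grip_width: 0.267
```

step_arm(rows=[{"tx": 0.002,"ty": 0.0001,"tz": 0,"spin": 0},{"tx": 0.002,"ty": 0.0001,"tz": 0,"spin": 0},{"tx": 0.002,"ty": 0.0001,"tz": 0,"spin": 0}])

```text
time_s: 12.6
eef_pos: [0.5386, 0.0594, 0.0345]
tool_rot: [0.002, 0.999, 0.034, 0.002]
force: [-8.1, 0.7, 9.4]
grip_width: 0.269
```

step_arm(rows=[{"tx": 0.0015,"ty": 0.0001,"tz": 0,"spin": 0},{"tx": 0.0015,"ty": 0.0001,"tz": 0,"spin": 0}])

```text
time_s: 12.85
eef_pos: [0.54, 0.0595, 0.0345]
tool_rot: [0.003, 0.999, 0.034, 0.001]
force: [-6.8, 0.4, 7.8]
grip_width: 0.267
```

step_arm(rows=[{"tx": 0.0015,"ty": 0.0001,"tz": 0,"spin": 0},{"tx": 0.0015,"ty": 0.0001,"tz": 0,"spin": 0}])

```text
time_s: 13.1
eef_pos: [0.5417, 0.0596, 0.0345]
tool_rot: [0.003, 0.999, 0.034, -0.001]
force: [-6.0, 0.9, 6.5]
grip_width: 0.267
```

```bash
cat > k.py <<'E'
from h import *
import sys
s=env.read_state();print(s["time_s"],s["eef_pos"],s["force"])
o=np.zeros((600,800,3),np.uint8)
im=grab("scene");o[:440,:320]=cv2.resize(im["color"][160:270,260:340],(320,440),interpolation=cv2.INTER_CUBIC)
im=grab("side");o[:400,320:]=cv2.resize(im["color"][170:270,220:340],(480,400),interpolation=cv2.INTER_CUBIC)
hsv=cv2.cvtColor(im["color"],cv2.COLOR_RGB2HSV);C=cloud(im)
a=(hsv[...,0]>5)&(hsv[...,0]<15)&(hsv[...,1]>150)&(hsv[...,2]>100)
a[:,:230]=0;a[:,300:]=0;a[:170]=0;a[:250][:,:]=a[:250];a[250:]=0
q=C[a];
if len(q):print("orange px",len(q),np.percentile(q,[5,50,95],axis=0).round(4).tolist())
m=(hsv[...,1]<45)&(hsv[...,2]>120)&(C[...,2]>.053)&(C[...,2]<.07)&(C[...,0]<.7)&(C[...,0]>.38)&(abs(C[...,1]-.06)<.03)
q=C[m];print("pin x range",np.percentile(q[:,0],[0,.5,99.5,100]),"top z",np.percentile(q[:,2],95))
cv2.imwrite("pics/"+sys.argv[1],o[:440,:,::-1])
E
python3 k.py k1.png
```

```text
13.1 [0.54166236 0.05963258 0.03452408] [-6.04150458  0.87071169  6.53585241]
orange px 32 [[0.6297, 0.0536, 0.0699], [0.6322, 0.0664, 0.0758], [0.6365, 0.0815, 0.0785]]
pin x range [0.44970946 0.4510629  0.63454648 0.63825607] top z 0.06213430003318851
```

View pics/k1.png

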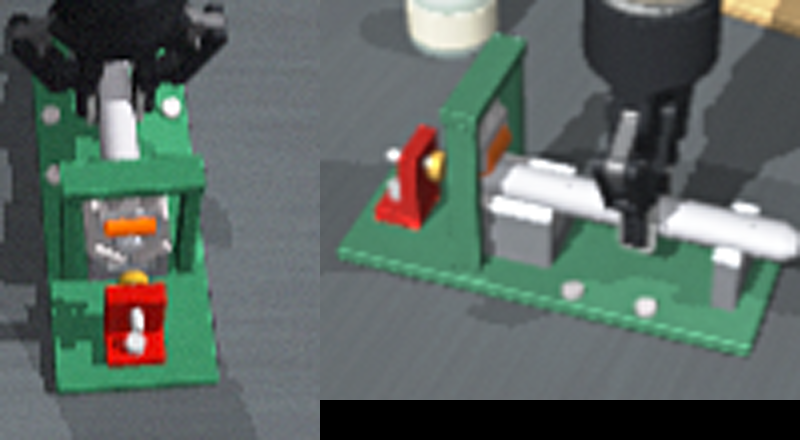

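The pin hasn't slipped in the grip, and its tip is at vrest ≈74 mm, wedging under the roller. From here I'll use 1 mm rows, which limit the force.

step_arm(rows=[{"tx": 0.001,"ty": 0.0001,"tz": 0,"spin": 0},{"tx": 0.001,"ty": 0.0001,"tz": 0,"spin": 0},{"tx": 0.001,"ty": 0.0001,"tz": 0,"spin": 0},{"tx": 0.001,"ty": 0.0001,"tz": 0,"spin": 0}])

```text
time_s: 13.7
eef_pos: [0.5432, 0.0597, 0.0345]
tool_rot: [0.004, 0.999, 0.034, -0.004]
force: [-5.6, -0.3, 7.1]
grip_width: 0.271
```

step_arm(rows=[{"tx": 0.001,"ty": 0.0001,"tz": 0,"spin": 0},{"tx": 0.001,"ty": 0.0001,"tz": 0,"spin": 0},{"tx": 0.001,"ty": 0.0001,"tz": 0,"spin": 0},{"tx": 0.001,"ty": 0.0001,"tz": 0,"spin": 0}])

```text
time_s: 14.2
eef_pos: [0.5453, 0.0599, 0.0346]
tool_rot: [0.004, 0.999, 0.034, -0.006]
force: [-6.2, -0.4, 5.8]
grip_width: 0.265
```

step_arm(rows=[{"tx": 0.001,"ty": 0.0001,"tz": 0.0005,"spin": 0},{"tx": 0.001,"ty": 0.0001,"tz": 0.0003,"spin": 0},{"tx": 0.001,"ty": 0.0001,"tz": 0.0003,"spin": 0},{"tx": 0.001,"ty": 0.0001,"tz": 0.0003,"spin": 0}])

```text
time_s: 14.7
eef_pos: [0.5486, 0.0601, 0.035]
tool_rot: [0.004, 0.999, 0.034, -0.007]
force: [-2.8, 0.8, -1.2]
grip_width: 0.268
```

step_arm(rows=[{"tx": 0.001,"ty": 0.0001,"tz": 0.0003,"spin": 0},{"tx": 0.001,"ty": 0.0001,"tz": 0.0003,"spin": 0},{"tx": 0.001,"ty": 0.0001,"tz": 0.0003,"spin": 0},{"tx": 0.001,"ty": 0.0001,"tz": 0.0003,"spin": 0}])

```text
time_s: 15.2
eef_pos: [0.5527, 0.0603, 0.0359]
tool_rot: [0.004, 0.999, 0.034, -0.007]
force: [-2.0, 1.3, -1.8]
grip_width: 0.267
```

step_arm(rows=[{"tx": 0.001,"ty": 0.0001,"tz": -0.0003,"spin": 0},{"tx": 0.001,"ty": 0.0001,"tz": -0.0003,"spin": 0},{"tx": 0.001,"ty": 0.0001,"tz": 0,"spin": 0},{"tx": 0.001,"ty": 0.0001,"tz": 0,"spin": 0}])

```text
time_s: 15.7
eef_pos: [0.5571, 0.0607, 0.0353]
tool_rot: [0.004, 0.999, 0.034, -0.007]
force: [-2.5, 0.8, -1.1]
grip_width: 0.268
```

step_arm(rows=[{"tx": 0.001,"ty": 0.0001,"tz": 0,"spin": 0},{"tx": 0.001,"ty": 0.0001,"tz": 0,"spin": 0},{"tx": 0.001,"ty": 0.0001,"tz": 0,"spin": 0}])

```text
time_s: 16.08
eef_pos: [0.5603, 0.0609, 0.0353]
tool_rot: [0.004, 0.999, 0.034, -0.007]
force: [-2.9, 0.2, -1.5]
grip_width: 0.27
```

step_arm(rows=[{"tx": 0.0006,"ty": 0,"tz": 0,"spin": 0},{"tx": 0.0006,"ty": 0.0001,"tz": 0,"spin": 0},{"tx": 0.0006,"ty": 0,"tz": 0,"spin": 0},{"tx": 0.0006,"ty": 0,"tz": 0,"spin": 0}])

```text
time_s: 16.58
eef_pos: [0.5626, 0.0611, 0.0352]
tool_rot: [0.004, 0.999, 0.034, -0.008]
force: [-5.4, 0.7, -1.2]
grip_width: 0.272
```

step_arm(rows=[{"tx": 0.0006,"ty": 0,"tz": 0,"spin": 0},{"tx": 0.0006,"ty": 0.0001,"tz": 0,"spin": 0},{"tx": 0.0006,"ty": 0,"tz": 0,"spin": 0},{"tx": 0.0006,"ty": 0,"tz": 0,"spin": 0}])

```text
time_s: 17.08
eef_pos: [0.5626, 0.0611, 0.0347]
tool_rot: [0.005, 0.999, 0.034, -0.01]
force: [-6.2, -0.3, 2.0]
grip_width: 0.266
```

step_arm(rows=[{"tx": 0.0006,"ty": 0,"tz": 0,"spin": 0},{"tx": 0.0006,"ty": 0.0001,"tz": 0,"spin": 0},{"tx": 0.0006,"ty": 0,"tz": 0,"spin": 0},{"tx": 0.0006,"ty": 0,"tz": 0,"spin": 0}])

```text
time_s: 17.58
eef_pos: [0.5626, 0.061, 0.0347]
tool_rot: [0.005, 0.999, 0.034, -0.013]
force: [-6.0, -0.2, 1.4]
grip_width: 0.267
```

The pin has met the stop: x is steady at 0.5626 m with 6 N at a 0.6 mm offset, or about 10 N/mm. I'll ramp up to roughly 10 N and hold it.

step_arm(rows=[{"tx": 0.0008,"ty": 0,"tz": 0,"spin": 0},{"tx": 0.0009,"ty": 0,"tz": 0,"spin": 0},{"tx": 0.001,"ty": 0,"tz": 0,"spin": 0}])

```text
time_s: 17.95
eef_pos: [0.5626, 0.061, 0.0347]
tool_rot: [0.006, 0.999, 0.035, -0.015]
force: [-8.8, 0.6, 4.5]
grip_width: 0.272
```

step_arm(rows=[{"tx": 0.0011,"ty": 0,"tz": 0,"spin": 0},{"tx": 0.0011,"ty": 0,"tz": 0,"spin": 0},{"tx": 0.0011,"ty": 0,"tz": 0,"spin": 0},{"tx": 0.0011,"ty": 0,"tz": 0,"spin": 0}])

```text
time_s: 18.45
eef_pos: [0.5626, 0.061, 0.0346]
tool_rot: [0.006, 0.999, 0.035, -0.02]
force: [-9.1, 0.4, 3.1]
grip_width: 0.27
```

step_arm(rows=[{"tx": 0.0012,"ty": 0,"tz": 0,"spin": 0},{"tx": 0.0012,"ty": 0,"tz": 0,"spin": 0},{"tx": 0.0012,"ty": 0,"tz": 0,"spin": 0},{"tx": 0.0012,"ty": 0,"tz": 0,"spin": 0},{"tx": 0.0012,"ty": 0,"tz": 0,"spin": 0},{"tx": 0.0012,"ty": 0,"tz": 0,"spin": 0},{"tx": 0.0012,"ty": 0,"tz": 0,"spin": 0},{"tx": 0.0012,"ty": 0,"tz": 0,"spin": 0}])

```text
time_s: 19.45
eef_pos: [0.5624, 0.061, 0.0346]
tool_rot: [0.008, 0.999, 0.035, -0.03]
force: [-8.2, 0.0, 4.3]
grip_width: 0.264
```

step_arm(rows=[{"tx": 0.0013,"ty": 0,"tz": 0,"spin": 0},{"tx": 0.0014,"ty": 0,"tz": 0,"spin": 0},{"tx": 0.0014,"ty": 0,"tz": 0,"spin": 0}])

```text
time_s: 19.82
eef_pos: [0.5624, 0.061, 0.0345]
tool_rot: [0.008, 0.999, 0.035, -0.034]
force: [-9.0, 0.4, 4.9]
grip_width: 0.267
```

step_arm(rows=[{"tx": 0.0015,"ty": 0,"tz": 0,"spin": 0},{"tx": 0.0015,"ty": 0,"tz": 0,"spin": 0},{"tx": 0.0015,"ty": 0,"tz": 0,"spin": 0},{"tx": 0.0015,"ty": 0,"tz": 0,"spin": 0},{"tx": 0.0015,"ty": 0,"tz": 0,"spin": 0},{"tx": 0.0015,"ty": 0,"tz": 0,"spin": 0}])

```text
time_s: 20.58
eef_pos: [0.5624, 0.061, 0.0344]
tool_rot: [0.01, 0.998, 0.036, -0.044]
force: [-9.8, 0.1, 4.8]
grip_width: 0.267
```

step_arm(rows=[{"tx": 0.0008,"ty": 0,"tz": 0,"spin": 0},{"tx": 0.0004,"ty": 0,"tz": 0,"spin": 0},{"tx": 0,"ty": 0,"tz": 0,"spin": 0},{"tx": 0,"ty": 0,"tz": 0,"spin": 0}])

```text
time_s: 21.08
eef_pos: [0.5623, 0.0609, 0.0346]
tool_rot: [0.01, 0.998, 0.036, -0.045]
force: [-4.0, -0.8, 0.0]
grip_width: 0.264
```

step_arm(rows=[{"tx": 0,"ty": 0,"tz": 0,"spin": 0},{"tx": 0,"ty": 0,"tz": 0,"spin": 0},{"tx": 0,"ty": 0,"tz": 0,"spin": 0},{"tx": 0,"ty": 0,"tz": 0,"spin": 0},{"tx": 0,"ty": 0,"tz": 0,"spin": 0}], jaw=0.7)

```text
time_s: 21.7
eef_pos: [0.565, 0.0609, 0.0356]
tool_rot: [0.01, 0.998, 0.036, -0.043]
force: [0.6, 0.0, -1.0]
grip_width: 0.701
```

step_arm(rows=[{"tx": 0,"ty": 0,"tz": 0.01,"spin": 0},{"tx": 0,"ty": 0,"tz": 0.03,"spin": 0},{"tx": -0.01,"ty": 0,"tz": 0.05,"spin": 0},{"tx": -0.02,"ty": 0,"tz": 0.05,"spin": 0},{"tx": -0.02,"ty": -0.02,"tz": 0.04,"spin": 0},{"tx": 0,"ty": -0.04,"tz": 0.03,"spin": 0},{"tx": 0,"ty": -0.04,"tz": 0.02,"spin": 0},{"tx": 0,"ty": 0,"tz": 0,"spin": 0}])

```text
time_s: 22.7
eef_pos: [0.5118, -0.0408, 0.2786]
tool_rot: [0.01, 0.998, 0.037, -0.04]
force: [0.0, 1.2, -0.0]
grip_width: 0.701
```

```bash
python3 k.py k2.png
python3 - <<'E'
from h import *
im=grab("wrist");C=cloud(im);hsv=cv2.cvtColor(im["color"],cv2.COLOR_RGB2HSV)
m=(hsv[...,1]<45)&(hsv[...,2]>100)&(C[...,2]>.045)&(C[...,2]<.07)&(C[...,0]<.63)&(C[...,0]>.44)&(abs(C[...,1]-.06)<.05)
m=cv2.morphologyEx(m.astype(np.uint8),3-1,np.ones((5,5)));n,l,st,_=cv2.connectedComponentsWithStats(m);k=1+np.argmax(st[1:,4]);q=C[l==k]
print("wrist pin",st[k],cv2.minAreaRect(q[:,:2].astype(np.float32)),"xmin",q[:,0].min(),np.percentile(q[:,2],95))
E
```

```text
22.7 [ 0.51184953 -0.04077414  0.27856934] [ 0.04127442  1.19912411 -0.04463033]
orange px 31 [[0.6305, 0.0543, 0.0701], [0.6326, 0.0677, 0.0754], [0.6346, 0.08, 0.0797]]
pin x range [0.47016672 0.47187203 0.66925408 0.67854764] top z 0.062204375728674766
wrist pin [ 162   49   42  149 3366] ((0.550388753414154, 0.069603830575943), (0.16104958951473236, 0.037556640803813934), 3.94452166557312) xmin 0.47025787915870243 0.06202678090108259
```

View pics/k2.png

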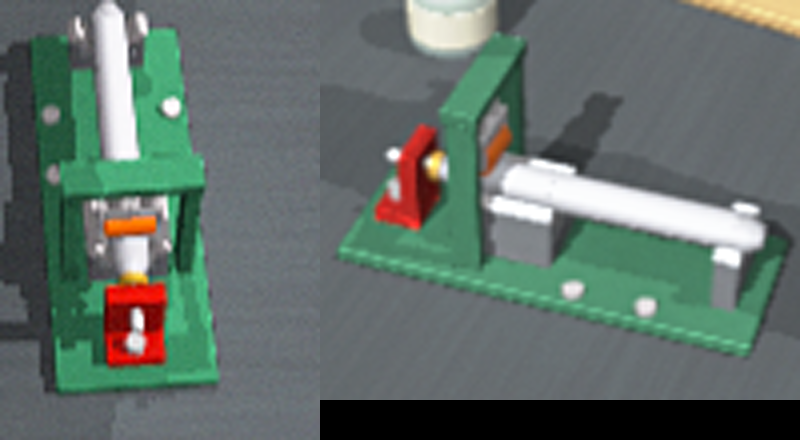

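The scene crop shows the pin's tip meeting the brass head at (132,275) with the roller riding on it. The side crop shows the pin lying in both Vs, with its trailing end still where it was while pressed.

```bash
python3 -c "
from workcell import env
print(env.close_job())"
```

```text
the job is handed in; nothing more can be done
None
```

I laid the pin in the groove, slid it under the roller and pressed it against the brass screw. I then let go, moved the arm clear and handed the job in at about 23 s. The hand-in reports no verdict.

- **Laying:** the pin went in with its leading end about 22 mm short of the roller's centre line. After release its top was at 61.8 mm (62 mm is seated).
- **Sliding:** I did not push with closed fingers; I gripped the pin again lightly and slid it that way. The wedge force peaked at about 8 N at the wrist, slightly over the 7 N given, while the tool was also pressing down a little. After I eased the tool up, sliding took 2–3 N.
- **Pressing:** the pin met the stop gently in 0.6 mm steps. I held it there for about 2.5 s at 8–10 N wrist force. Less friction, I estimate 6–10 N on the stop, which I could not measure directly. The tool tilted about 0.09 rad while pressing.
- **Last checks:** the pin's top was at 62.0–62.2 mm. Its trailing end was at x = 0.470 m, against 0.4706 m expected from the pressed position, so it had not slid back. In the picture the tip meets the screw and the roller rides on the pin.
- **Failed or uncertain:** the last wrist-camera fit of the pin's sideways position and angle was spoiled because it included flank pixels, so those rest on the pictures and the seated height. The roller's lift was seen only in the picture. The bearing, sprocket and jar were never approached, but I did not measure them again.

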